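# Close three storage jars with their own lids

### The arm

A 6-joint arm with a two-finger parallel gripper is mounted at the origin on a cart in front of the work surface, level with it; the furniture and walls round the work are solid. World frame = base frame: x ahead of the robot, y to its left, z up, the work surface at z = 0. Lengths are in m, angles in rad, forces in N, time in s.
With the tool pointing down it reaches from about 0.375 to 0.975 m from the base axis. Payload 3.8 kg.
Tool frame: the origin (TCP) lies on the centre line of the jaws, within the pads' length; the fingertips stand 25 mm ahead of it and the grasp point (between the pads) lies 6 mm ahead of it; z points along the fingers, y is the line along which they close (so a half turn about z gives the same grasp; the last joint's range is limited). The gripper opens to 85 mm and grips with 20 to 120 N. Pads are 22 mm wide; open, the fingers measure 114 mm over their backs; the gripper's body (76 mm by 85 mm) begins 54 mm behind the grasp point. The pads swing forward as they close: fully open they stand 13 mm farther back than shut.
Start: joints at [-1.156, 0.264, 1.604, -0, 1.274, -0.037], TCP at [0.295, -0.607, 0.256] pointing down, gripper open.
Joint ranges: [-2.63, 2.63], [-0.94, 2.18], [0.31, 2.57], [-1.31, 4.45], [0, 2.66], [-2.55, 2.55]. Speed limits (rad/s): [2.57, 2.57, 3.14, 3.14, 3.14, 3.14].

### API

Orientations are given as a rotation vector (axis times angle).
In Python, from workcell import bot gives the robot as it stands. The module is installed in compiled form; this text tells all that it offers.
- The arm moves only by the tool play_rows, never from a script. Its argument "commands" is a list that holds one entry, the list of rows, each a list of 7 numbers: the shift along the tool's x, y, z as a fraction of full scale, then the turn, a rotation vector about the tool's x, y, z as a fraction of full scale, then the closure, from -1 (fully open) to 1 (shut). A call has 1 to 8 rows; each row is the pose to reach, as a shift and turn from the pose commanded when the call began, along the tool's axes at that moment, turning the shorter way round; what a row does not reach only later rows make up. Full scale, the value 1, is 60 cm for a shift and 180 degrees for a turn. A row lasts 1/10 s, in which the tool goes at most 50 mm and 8.59 degrees, less where a joint would pass 70% of its speed; a pose out of reach is approached as far as the arm can. A call with a number of a shift or a turn outside -1 to 1 is refused whole. A call with a gripper value outside its range is refused whole. The fingers move at their own pace and stop on an object; "force" is the grip in N (left out, the last holds). Time passes only in rows, so rows that repeat a pose let the fingers close. It gives the time, the measured TCP pose, the force, the opening and the grip force at its end, in the units of the state.
- bot.read_state(): the state, without advancing time (a new reading comes with each control period).
- bot.read_camera(name): name is "side" or "top" or "wrist"; returns the picture (480x640x3 uint8, blue, green, red); there is no depth.
- bot.camera_params(name): a dict with "fov_y" (degrees; the focal length in pixels is half the picture's height over the tangent of half this angle, whatever the lens; pixels are square), "cx", "cy" (the principal point, pixels), "D" ([k1, k2, p1, p2, k3] as OpenCV has them; the pictures are not rectified), "rvec" (rotation vector, rad) and "tvec" (3), from world to camera coordinates, as OpenCV has them. Camera axes: x right, y down, z forward; pixel columns grow to the right and rows downward; lengths in m; the calibration is good to about 2 mm. A picture is of the moment at which its call begins: read the wrist's pose just before it. camera_params takes no time and is no camera call; for the wrist camera it gives the pose at the moment of the call.
- bot.finish_job(): hands the job in; it is judged then, once.
The state is a dict: "time": time; "q": joint angles; "joint_vel": joint speeds; "joint_torque": joint torques, N m; "tool_pos": TCP position; "tcp_rot": TCP orientation; "wrist_force": force on the tool from outside, world axes, zero at the start; "torque": the same for the moment, N m; "width": opening from 0.0 (shut) to 1.0 (fully open); "grip_force": force on a finger pad.
Only numpy, scipy, OpenCV 4.12 (cv2) and the standard library are available. Lean on these libraries where they do the work, as an engineer would, in place of code of your own. Each camera call takes 0.05 s, during which the arm holds its last target. There are 200 camera calls.

### The job

The washed storage jars stand open and their lids lie about the worktop: put each of the three loose lids on the open jar whose size it fits (smallest on smallest, middle on middle, largest on largest), so that its collar has dropped into the mouth and the lid sits level on the rim. Leave the jars standing where they are, do not tip any jar or lid, and do not disturb the phone.

Things in the scene. Friction and masses are not known exactly. Their poses are not given: they have to be found in the camera images.
- lid_small: Smallest of three loose porcelain lids, 119 mm across, 65 high, 0.2 kg, knob up. Knob 24 mm across, 46 to 64 mm up; the dome round it reaches 44 mm, so keep fingertips above that. Rim's underside 10 mm up; below it a tapered collar (78 mm across at its foot, 94 at its root) that drops loosely into the jar's mouth. Origin: centre of the collar's foot, z up; 112 mm above jar_small's origin when seated.
- jar_small: The smallest of the three open jars: a round, loose white porcelain storage jar with printed flowers, 114 mm across, 122 mm high, open mouth 102 mm across. Origin: on the axis, at the underside; z up. 0.6 to 1 kg. It belongs with lid_small, whose rim just covers it.
- lid_medium: Middle-sized of three loose porcelain lids, 130 mm across, 65 high, 0.2 kg, knob up. Knob 24 mm across, 46 to 64 mm up; the dome round it reaches 44 mm, so keep fingertips above that. Rim's underside 10 mm up; below it a tapered collar (88 mm across at its foot, 104 at its root) that drops loosely into the jar's mouth. Origin: centre of the collar's foot, z up; 122 mm above jar_medium's origin when seated.
- jar_medium: The middle-sized of the three open jars: a round, loose white porcelain storage jar with printed flowers, 125 mm across, 132 mm high, open mouth 112 mm across. Origin: on the axis, at the underside; z up. 0.6 to 1 kg. It belongs with lid_medium, whose rim just covers it.
- lid_large: Largest of three loose porcelain lids, 160 mm across, 67 high, 0.2 kg, knob up. Knob 24 mm across, 47 to 65 mm up; the dome round it reaches 45 mm, so keep fingertips above that. Rim's underside 10 mm up; below it a tapered collar (116 mm across at its foot, 132 at its root) that drops loosely into the jar's mouth. Origin: centre of the collar's foot, z up; 155 mm above jar_large's origin when seated.
- jar_large: The largest of the three open jars: a round, loose white porcelain storage jar with printed flowers, 155 mm across, 165 mm high, open mouth 140 mm across. Origin: on the axis, at the underside; z up. 0.6 to 1 kg. It belongs with lid_large, whose rim just covers it.
- phone: Bystander: a black flip phone lying shut, 46 x 95 x 19 mm, at the back of the free surface among the jars and lids. Origin: centre of its underside; long side along its y.
There are look-alikes about, which are no part of the job. Leave any green look-alike of the lid_large alone.

How it is judged:
By the outcome, as a careful person would: the job done as asked, in the order asked, and still so for the second after the job is handed in, with the robot touching nothing.
It also fails if it takes over 96 s, if anything falls off the work surface, if the arm or the gripper's body presses on something with over 40 N, if the wrist force passes 120 N, or if a joint passes its speed limit or range.

## Working session

There is one attempt and no reset: what is moved stays moved. The work goes in short steps, Python scripts to look and compute and a tool call to move; the robot and the scene stay as the last step left them, time stands still between calls to the robot, and variables do not carry over. Pictures are saved under pics/ and viewed, at most 14 in all, crops included, and the job is handed in when it is done.

Besides the shell and the picture viewer there is one more tool, called after "Request:" as name([rows], argument=value, ...), one row to a line, values as JSON. play_rows: Moves the arm, as the interface text tells. Its arguments: {"type":"object","properties":{"commands":{"type":"array"},"force":{"type":"number"}},"required":["commands"]}

```bash
mkdir -p pics; python3 - <<'E'
from workcell import bot
import cv2
s=bot.read_state();print(s)
for n in("top","side"):
    cv2.imwrite(f"pics/{n}0.png",bot.read_camera(n));print(n,bot.camera_params(n))
E
```

```text
{'time': 0.0, 'q': array([-1.15590082e+00,  2.64773645e-01,  1.60539392e+00,  3.15949906e-05,
        1.27370428e+00, -3.69155397e-02]), 'joint_vel': array([ 0.00174632, -0.0005161 , -0.001728  , -0.00038924,  0.00102744,
       -0.00011755]), 'joint_torque': array([ 6.28828875e-04, -5.15115309e+01, -3.67315328e+01, -2.40911896e-05,
        1.29407897e-02,  2.52310872e-05]), 'tool_pos': array([ 0.29442305, -0.60664214,  0.25493741]), 'tcp_rot': array([-3.05958600e+00, -7.03165197e-01,  6.25549709e-04]), 'wrist_force': array([-0.324806  ,  0.53079201,  0.70298402]), 'torque': array([-0.02364699,  0.01714234, -0.01090678]), 'grip_force': 0.0, 'width': 0.9985683033144971}
top {'fov_y': 48.99594538096723, 'cx': 324.3378460198825, 'cy': 240.16178563967736, 'D': array([-0.01143651,  0.        ,  0.        ,  0.        ,  0.        ]), 'rvec': array([ 2.15952918, -2.10209654,  0.19511213]), 'tvec': array([0.25317733, 0.44832992, 1.29220466])}
side {'fov_y': 48.981981736863695, 'cx': 324.26441414506434, 'cy': 244.5569426405029, 'D': array([-0.09769658,  0.        ,  0.        ,  0.        ,  0.        ]), 'rvec': array([ 1.58621946, -2.14250729,  0.72123356]), 'tvec': array([0.37973568, 0.28021086, 1.15948851])}
```

View pics/top0.png

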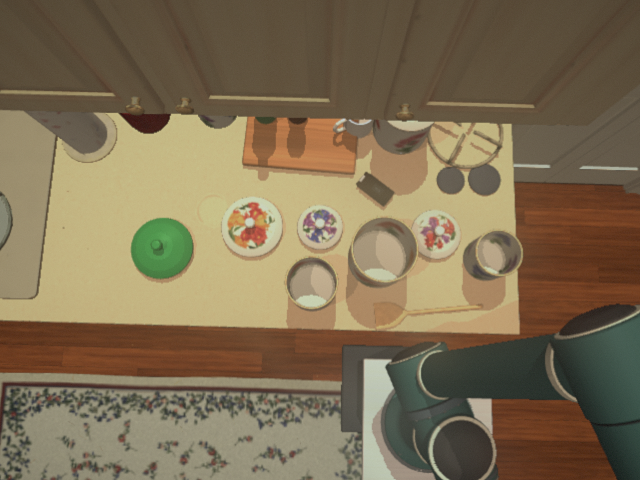

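View pics/side0.png

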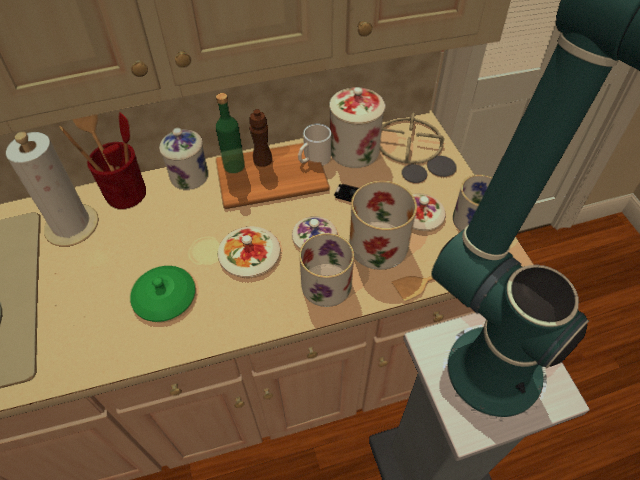

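Top view: the lids are at (252,226), (320,228) and (436,234). The jar mouths are at (312,284), (383,252) and (492,256), and the phone is at (376,189). Next I'll take an enlarged crop and saturation mask for ellipse fits.

```bash
cat > h.py <<'E'
import numpy as np,cv2
def ray(p,uv):
    f=240/np.tan(np.radians(p['fov_y'])/2);K=np.array([[f,0,p['cx']],[0,f,p['cy']],[0,0,1]])
    n=cv2.undistortPoints(np.array(uv,float).reshape(-1,1,2),K,p['D']).reshape(-1,2)
    R=cv2.Rodrigues(np.array(p['rvec'],float))[0]
    return -R.T@p['tvec'],np.c_[n,np.ones(len(n))]@R
def onplane(p,uv,z):
    o,d=ray(p,uv);return o+d*((z-o[2])/d[:,2])[:,None]
def circ(P):
    A=np.c_[2*P[:,:2],np.ones(len(P))];s=np.linalg.lstsq(A,(P[:,:2]**2).sum(1),rcond=None)[0]
    return s[0],s[1],2*np.sqrt(s[2]+s[0]**2+s[1]**2)
def proj(p,X):
    f=240/np.tan(np.radians(p['fov_y'])/2);K=np.array([[f,0,p['cx']],[0,f,p['cy']],[0,0,1]])
    return cv2.projectPoints(np.array(X,float),p['rvec'],p['tvec'],K,p['D'])[0].reshape(-1,2)
E
python3 - <<'E'
import cv2,numpy as np
from h import *
im=cv2.imread('pics/top0.png')
c=cv2.resize(im[185:325,210:530],None,fx=2.5,fy=2.5,interpolation=cv2.INTER_CUBIC)
cv2.imwrite('pics/c0.png',c)
print([im[v,u].tolist() for u,v in[(360,310),(280,290),(250,200),(436,215),(345,225),(420,228),(315,262)]])
E
```

```text
[[101, 139, 173], [130, 182, 199], [178, 210, 203], [162, 195, 196], [133, 183, 197], [151, 186, 195], [79, 93, 107]]
```

View pics/c0.png

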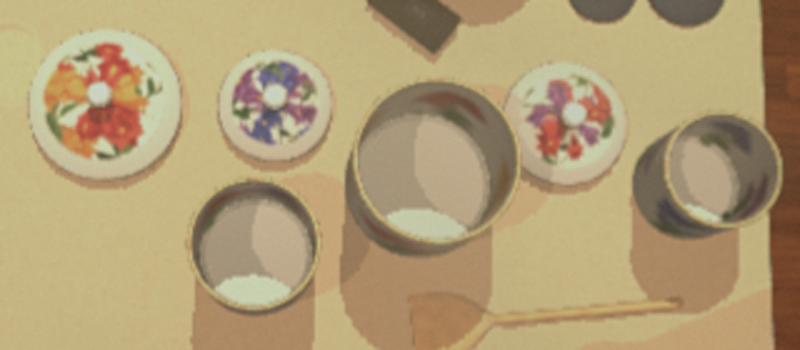

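The crop shows lids large (104,104), small (275,106) and medium (565,124). The gold-rimmed jars are medium (254,246), large (437,162) and small (723,170). I'll convert these.

```bash
python3 - <<'E'
from workcell import bot
from h import *
np.set_printoptions(precision=4,suppress=True)
p=bot.camera_params('top')
B={'jarM':(189,319,180,312,.132),'jarL':(355,519,80,245,.165),'jarS':(666,781,112,228,.122),'lidL':(28,181,29,180,.012),'lidS':(219,331,49,162,.012),'lidM':(503,627,61,186,.012)}
for n,(a,b,c,d,z) in B.items():
    uv=np.array([(a,(c+d)/2),(b,(c+d)/2),((a+b)/2,c),((a+b)/2,d)])
    P=onplane(p,(uv+.5)/2.5-.5+[210,185],z)
    print(n,P.mean(0)[:2],np.linalg.norm(P[0]-P[1]),np.linalg.norm(P[2]-P[3]), np.hypot(*P.mean(0)[:2]))
for n,k,z in(('L',(98,94),.065),('S',(273,95),.064),('M',(573,112),.064)):
    print('knob',n,onplane(p,(np.array([k])+.5)/2.5-.5+[210,185],z)[0,:2])
print('phone',onplane(p,[[376,189]],.019))
w=bot.camera_params('wrist');s=bot.read_state();R=cv2.Rodrigues(w['rvec'])[0];T=cv2.Rodrigues(s['tcp_rot'])[0]
print(w['fov_y'],'cam in tool',T.T@(-R.T@w['tvec']-s['tool_pos']),'\n',T.T@R.T,'\n',T)
E
```

```text
jarM [0.3232 0.2929] 0.12029235031511062 0.12234781096817213 0.43619455543717395
jarL [0.4009 0.1279] 0.1496869345577709 0.15237255006696449 0.420769243370744
jarS [ 0.408  -0.1487] 0.10939344301376351 0.11126096165133977 0.43422986773037525
lidL [0.4773 0.4546] 0.1583535766346472 0.1596709331485656 0.6591070343640253
lidS [0.481 0.278] 0.11605873425990068 0.11951138234899206 0.5555244878176451
lidM [ 0.4704 -0.0229] 0.12881621388240272 0.1319478320895417 0.4709157681047572
knob L [0.4766 0.4542]
knob S [0.4807 0.28  ]
knob M [ 0.4717 -0.0196]
phone [[0.5844 0.1337 0.019 ]]
71.69018091052419 cam in tool [ 0.0664  0.0011 -0.1173] 
 [[ 0.0005 -0.9663 -0.2574]
 [ 1.      0.0006 -0.0004]
 [ 0.0006 -0.2574  0.9663]] 
 [[ 0.8997  0.4366 -0.0009]
 [ 0.4366 -0.8997  0.0019]
 [ 0.0001 -0.0021 -1.    ]]
```

Request:
play_rows([
  [[0.569,-0.385,0,0,0,0.144,-1],[0.569,-0.385,0,0,0,0.144,-1],[0.569,-0.385,0,0,0,0.144,-1],[0.569,-0.385,0,0,0,0.144,-1],[0.569,-0.385,0,0,0,0.144,-1],[0.569,-0.385,0,0,0,0.144,-1],[0.569,-0.385,0,0,0,0.144,-1],[0.569,-0.385,0,0,0,0.144,-1]],
])

```text
time: 0.9
tool_pos: [0.4949, -0.2595, 0.2559]
tcp_rot: [-3.141, 0.001, 0.001]
wrist_force: [0.7, -1.5, 0.3]
width: 1.005
grip_force: 0.0
```

Request:
play_rows([
  [[-0.075,-0.297,-0.073,0,0,0,-1],[-0.075,-0.297,-0.073,0,0,0,-1],[-0.075,-0.297,-0.073,0,0,0,-1],[-0.075,-0.297,-0.073,0,0,0,-1],[-0.075,-0.297,-0.073,0,0,0,-1],[-0.075,-0.297,-0.073,0,0,0,-1]],
])

```text
time: 1.5
tool_pos: [0.4496, -0.0828, 0.3002]
tcp_rot: [3.141, 0.003, 0.001]
wrist_force: [-0.2, -0.6, -0.3]
width: 1.0
grip_force: 0.0
```

```bash
python3 - <<'E'
from workcell import bot
import cv2,pickle
s=bot.read_state();p=bot.camera_params('wrist');cv2.imwrite('pics/w1.png',bot.read_camera('wrist'));pickle.dump(p,open('w1.pkl','wb'));print(s['tool_pos'],s['tcp_rot'])
E
```

```text
[ 0.44957734 -0.08275717  0.30023009] [3.14086127e+00 2.59716013e-03 1.29610653e-03]
```

View pics/w1.png

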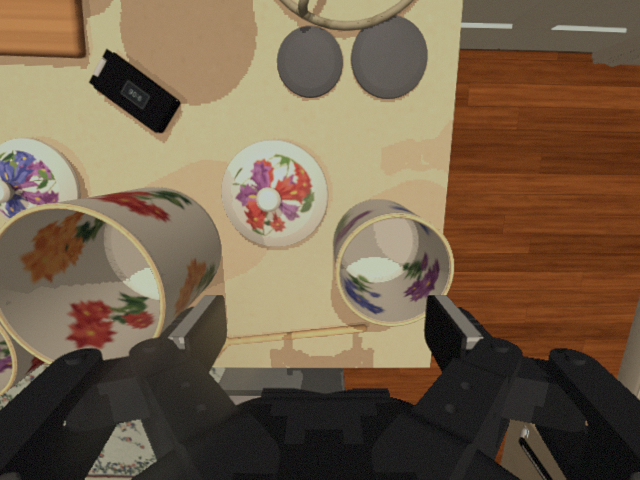

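Request:
play_rows([
  [[-0.017,-0.617,0,0,0,0,-1],[-0.017,-0.617,0,0,0,0,-1],[-0.017,-0.617,0,0,0,0,-1],[-0.017,-0.617,0,0,0,0,-1],[-0.017,-0.617,0,0,0,0,-1],[-0.017,-0.617,0,0,0,0,-1],[-0.017,-0.617,0,0,0,0,-1],[-0.017,-0.617,0,0,0,0,-1]],
])

```text
time: 2.35
tool_pos: [0.4402, 0.2895, 0.2989]
tcp_rot: [-3.141, -0.0, 0.002]
wrist_force: [1.2, -0.2, 0.3]
width: 0.998
grip_force: 0.0
```

```bash
python3 - <<'E'
from workcell import bot
import cv2,pickle
s=bot.read_state();p=bot.camera_params('wrist');cv2.imwrite('pics/w2.png',bot.read_camera('wrist'));pickle.dump(p,open('w2.pkl','wb'));print(s['tool_pos'],s['tcp_rot'],s['q'])
E
```

```text
[0.44022844 0.28952443 0.29887625] [-3.14135570e+00 -4.23877081e-04  2.21727252e-03] [ 5.33907270e-01 -4.20297381e-02  1.86343774e+00  9.50981341e-04
  1.32127991e+00  2.10419839e+00]
```

View pics/w2.png

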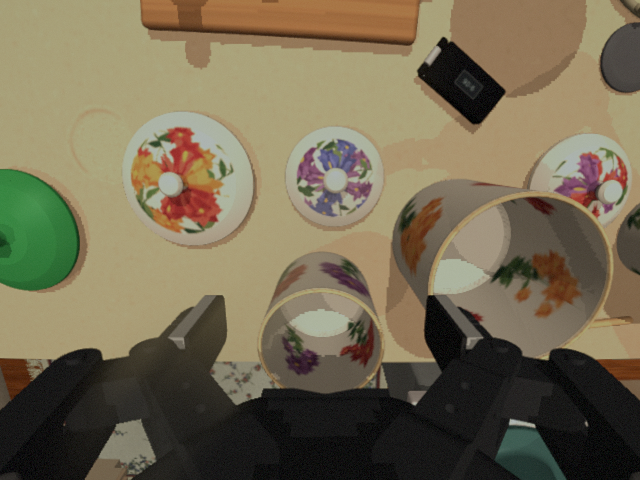

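w1: lid_medium's knob is at (269,199), the jar_small rim spans x 335–453 and y 212–326, and the phone is at (135,92). w2: the large knob is at (171,184), the small knob at (336,180), the jar_medium rim top at (320,288), and the jar_large rim spans x 429–610. Next I'll fit the gold rims.

```bash
python3 - <<'E'
from workcell import bot
from h import *
import pickle
np.set_printoptions(precision=4,suppress=True)
w1,w2=[pickle.load(open(f,'rb')) for f in('w1.pkl','w2.pkl')];t=bot.camera_params('top')
J={'M':((.3232,.2929),.132,.125,.112),'L':((.4009,.1279),.165,.155,.140),'S':((.408,-.1487),.122,.114,.102)}
for vn,p,f,js in(('top',t,'top0','MLS'),('w1',w1,'w1','SL'),('w2',w2,'w2','ML')):
    im=cv2.imread(f'pics/{f}.png').astype(int);b,g,r=im[...,0],im[...,1],im[...,2]
    m=(r-b>45)&(r>150)&(g-b>25)&(r-g<50)
    v,u=np.nonzero(m)
    for j in js:
        c,z,do,di=J[j];P=onplane(p,np.c_[u,v],z);c=np.array(c)
        for i in range(6):
            d=np.linalg.norm(P[:,:2]-c,axis=1);k=(d>di/2-.004-(.005 if i<3 else 0))&(d<do/2+.003+(.005 if i<3 else 0))
            x=circ(P[k]); c=np.array(x[:2])
        a=np.arctan2(*(P[k][:,:2]-c).T);print(vn,j,k.sum(),len(set((a*6).astype(int))),np.array(x))
for n,p,uv,z in(('M',w1,(269,199),.060),('L',w2,(171,184),.061),('S',w2,(336,180),.060),('M2',w2,(609,191),.06)):
    print('knob',n,onplane(p,[uv],z)[0,:2])
for n,p,(a,b,c,d),z in(('lidM',w1,(222,327,139,249),.012),('lidL',w2,(122,255,111,244),.012),('lidS',w2,(285,383,126,227),.012),('jarS',w1,(335,453,212,326),.122)):
    P=onplane(p,[(a,(c+d)/2),(b,(c+d)/2),((a+b)/2,c),((a+b)/2,d)],z);print(n,P.mean(0)[:2],np.linalg.norm(P[0]-P[1]),np.linalg.norm(P[2]-P[3]))
E
```

```text
top M 542 37 [0.328  0.2946 0.1223]
top L 663 37 [0.4052 0.1274 0.1523]
top S 372 37 [ 0.4109 -0.1487  0.1103]
w1 S 2137 35 [ 0.411  -0.1479  0.1108]
w1 L 1827 25 [0.4068 0.1268 0.1492]
w2 M 1074 24 [0.3264 0.2936 0.1245]
w2 L 1981 27 [0.4059 0.1281 0.151 ]
knob M [ 0.473  -0.0227]
knob L [0.4796 0.4532]
knob S [0.4834 0.278 ]
knob M2 [ 0.4736 -0.0194]
lidM [ 0.472  -0.0214] 0.12782267982811815 0.13338926025626807
lidL [0.4816 0.4543] 0.1617472431149089 0.15858416982762846
lidS [0.4833 0.2788] 0.1171185938061297 0.11883425883401456
jarS [ 0.4138 -0.1481] 0.1112906321404943 0.11350534178930323
```

Request:
play_rows([
  [[0.072,0.02,0,0,0,0,-0.2],[0.072,0.02,0.08,0,0,0,-0.2],[0.072,0.02,0.307,0,0,0,-0.2],[0.072,0.02,0.307,0,0,0,-0.2],[0.072,0.02,0.307,0,0,0,-0.2],[0.072,0.02,0.34,0,0,0,-0.2],[0.072,0.02,0.378,0,0,0,-0.2],[0.072,0.02,0.378,0,0,0,-0.2]],
], force=30)

```text
time: 3.2
tool_pos: [0.4806, 0.2716, 0.0686]
tcp_rot: [3.137, -0.004, -0.013]
wrist_force: [-0.7, -0.6, -0.4]
width: 0.601
grip_force: 0.0
```

```bash
python3 - <<'E'
from workcell import bot
import cv2
s=bot.read_state();cv2.imwrite('pics/w3.png',bot.read_camera('wrist'));print(s['tool_pos'],s['tcp_rot'],s['wrist_force'],s['width'])
E
```

```text
[0.48064633 0.27159327 0.06859348] [ 3.13703434 -0.00444324 -0.01257943] [-0.74561727 -0.60711171 -0.3928395 ] 0.6007398516065107
```

View pics/w3.png

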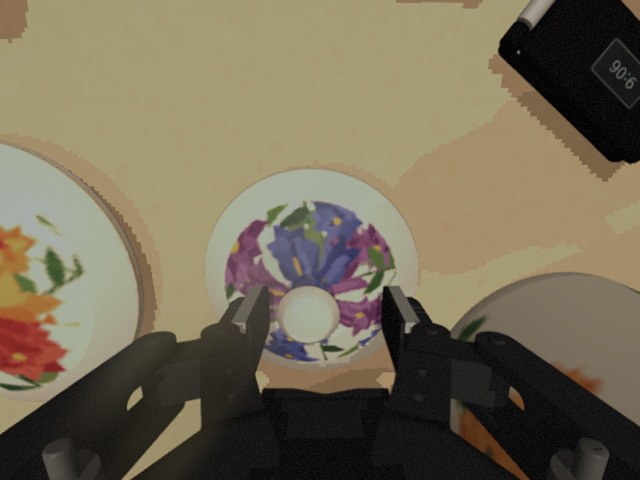

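The knob at (309,314) sits between the jaws, slightly left of centre, about 6 mm in +y. The TCP is a little low. I'll settle and correct.

Request:
play_rows([
  [[0,0,0,0,0,0,-0.2],[0,0,0,0,0,0,-0.2]],
])

```text
time: 3.45
tool_pos: [0.4844, 0.275, 0.0748]
tcp_rot: [-3.14, 0.002, -0.004]
wrist_force: [0.3, 0.6, 0.6]
width: 0.6
grip_force: 0.0
```

Request:
play_rows([
  [[-0.001,-0.004,0.001,0,0,0,-0.2],[-0.001,-0.004,0.002,0,0,0,-0.2],[-0.001,-0.004,0.002,0,0,0,-0.2]],
])

```text
time: 3.75
tool_pos: [0.4825, 0.2776, 0.0727]
tcp_rot: [-3.141, 0.0, -0.001]
wrist_force: [-0.4, -0.5, -0.4]
width: 0.6
grip_force: 0.0
```

Request:
play_rows([
  [[0,0,0,0,0,0,1],[0,0,0,0,0,0,1],[0,0,0,0,0,0,1],[0,0,0,0,0,0,1],[0,0,0,0,0,0,1],[0,0,0,0,0,0,1]],
], force=30)

```text
time: 4.35
tool_pos: [0.4824, 0.2775, 0.0724]
tcp_rot: [-3.141, 0.001, -0.0]
wrist_force: [-1.7, 0.2, 3.9]
width: 0.264
grip_force: 29.6
```

Request:
play_rows([
  [[0,0,-0.01,0,0,0,1],[0,0,-0.04,0,0,0,1],[0,0,-0.1,0,0,0,1],[0,0,-0.17,0,0,0,1],[0,0,-0.24,0,0,0,1],[0,0,-0.3,0,0,0,1],[0,0,-0.34,0,0,0,1],[0,0,-0.35,0,0,0,1]],
])

```text
time: 5.15
tool_pos: [0.4837, 0.2779, 0.2858]
tcp_rot: [-3.139, 0.001, -0.009]
wrist_force: [1.4, 1.2, -2.2]
width: 0.264
grip_force: 29.7
```

Request:
play_rows([
  [[-0.005,0.03,0,0,0,0,1],[-0.015,0.09,0,0,0,0,1],[-0.027,0.16,0,0,0,0,1],[-0.039,0.23,0,0,0,0,1],[-0.051,0.3,0,0,0,0,1],[-0.063,0.37,0,0,0,0,1],[-0.075,0.44,0,0,0,0,1],[-0.085,0.5,0,0,0,0,1]],
])

```text
time: 5.95
tool_pos: [0.4282, -0.025, 0.2791]
tcp_rot: [3.141, -0.002, -0.008]
wrist_force: [0.3, -0.6, -0.4]
width: 0.263
grip_force: 29.8
```

Request:
play_rows([
  [[-0.01,0.06,0,0,0,0,1],[-0.02,0.12,0,0,0,0,1],[-0.029,0.17,0,0,0,0,1],[-0.034,0.2,0,0,0,0,1],[-0.035,0.208,0,0,0,0,1],[-0.035,0.208,0,0,0,0,1],[-0.035,0.208,0,0,0,0,1]],
])

```text
time: 6.65
tool_pos: [0.4093, -0.1468, 0.2808]
tcp_rot: [-3.14, 0.001, 0.003]
wrist_force: [0.1, 0.4, -1.7]
width: 0.265
grip_force: 29.9
```

```bash
cat > look.py <<'E'
from workcell import bot
import cv2,sys
s=bot.read_state();cv2.imwrite(f'pics/{sys.argv[1]}.png',bot.read_camera(sys.argv[2]));print(s['time'],s['tool_pos'],s['tcp_rot'],s['wrist_force'],s['width'],s['q'][5])
E
python3 look.py w4 wrist
```

```text
6.65 [ 0.40928413 -0.14678946  0.28083986] [-3.14024131e+00  1.01506371e-03  3.16295146e-03] [ 0.14025501  0.42848842 -1.74359991] 0.2649939302725763 1.1693267288272953
```

View pics/w4.png

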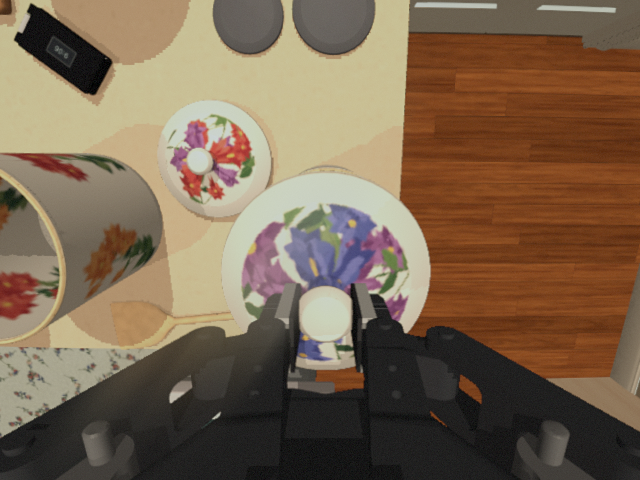

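The small lid is held level over jar_small, whose rim peeks out at (325,172). I'll lower it gently.

Request:
play_rows([
  [[0.001,0.002,0.02,0,0,0,1],[0.001,0.002,0.05,0,0,0,1],[0.001,0.002,0.08,0,0,0,1],[0.001,0.002,0.11,0,0,0,1],[0.001,0.002,0.13,0,0,0,1],[0.001,0.002,0.142,0,0,0,1],[0.001,0.002,0.15,0,0,0,1],[0.001,0.002,0.153,0,0,0,1]],
])

```text
time: 7.5
tool_pos: [0.4107, -0.1486, 0.1901]
tcp_rot: [-3.142, 0.001, 0.0]
wrist_force: [-0.5, -0.1, -1.2]
width: 0.267
grip_force: 29.9
```

Request:
play_rows([
  [[0,0,0.002,0,0,0,1],[0,0,0.004,0,0,0,1],[0,0,0.006,0,0,0,1],[0,0,0.007,0,0,0,1],[0,0,0.007,0,0,0,1]],
])

```text
time: 8.0
tool_pos: [0.4106, -0.1487, 0.1862]
tcp_rot: [3.142, -0.001, 0.0]
wrist_force: [-0.3, 0.3, -0.9]
width: 0.265
grip_force: 29.9
```

Request:
play_rows([
  [[0,0,0.001,0,0,0,1],[0,0,0.002,0,0,0,1],[0,0,0.0025,0,0,0,1],[0,0,0.0025,0,0,0,1]],
])

```text
time: 8.4
tool_pos: [0.4107, -0.1487, 0.1847]
tcp_rot: [3.141, -0.001, 0.0]
wrist_force: [-0.8, -0.4, -1.3]
width: 0.263
grip_force: 30.0
```

Request:
play_rows([
  [[0,0,0,0,0,0,0.3],[0,0,0,0,0,0,0.1],[0,0,0,0,0,0,-0.2],[0,0,0,0,0,0,-0.2],[0,0,-0.03,0,0,0,-0.2],[0,0,-0.1,0,0,0,-0.2],[0,0,-0.16,0,0,0,-0.2],[0,0,-0.16,0,0,0,-0.2]],
])

```text
time: 9.2
tool_pos: [0.4138, -0.15, 0.2868]
tcp_rot: [3.137, -0.001, 0.016]
wrist_force: [0.7, -0.2, -0.1]
width: 0.598
grip_force: 0.0
```

```bash
python3 look.py w5 wrist
```

```text
9.2 [ 0.41376871 -0.15001275  0.28678547] [ 3.13723743e+00 -9.02509924e-04  1.58658247e-02] [ 0.69478459 -0.2354024  -0.14805037] 0.597670951936669 1.1669434257158782
```

View pics/w5.png

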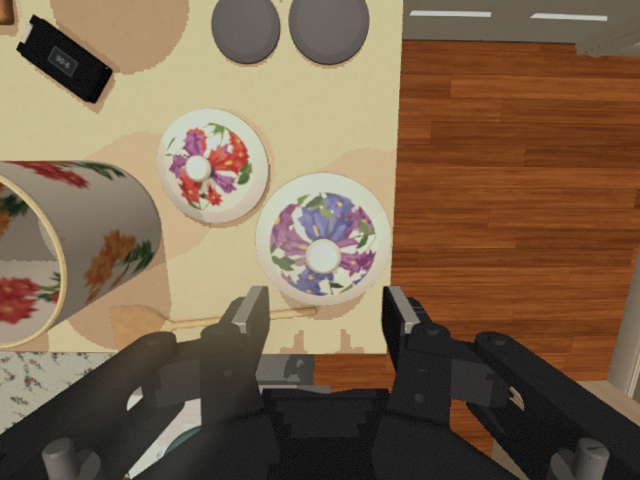

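The small lid is seated concentrically, knob (323,257). On to lid_medium.

Request:
play_rows([
  [[0.02,-0.04,0,0,0,0,-0.2],[0.05,-0.1,0,0,0,0,-0.2],[0.08,-0.16,0.01,0,0,0,-0.2],[0.1,-0.205,0.05,0,0,0,-0.2],[0.103,-0.212,0.12,0,0,0,-0.2],[0.103,-0.212,0.19,0,0,0,-0.2],[0.103,-0.212,0.25,0,0,0,-0.2],[0.103,-0.212,0.28,0,0,0,-0.2]],
])

```text
time: 10.05
tool_pos: [0.4683, -0.0208, 0.1072]
tcp_rot: [-3.141, -0.0, 0.014]
wrist_force: [0.1, -0.3, 0.2]
width: 0.603
grip_force: 0.0
```

Request:
play_rows([
  [[0,0,0.02,0,0,0,-0.2],[0,0,0.04,0,0,0,-0.2],[0,0,0.055,0,0,0,-0.2],[0,0,0.062,0,0,0,-0.2],[0,0,0.065,0,0,0,-0.2],[0,0,0.065,0,0,0,-0.2],[0,0,0.065,0,0,0,-0.2]],
])

```text
time: 10.75
tool_pos: [0.4732, -0.0216, 0.0743]
tcp_rot: [3.141, -0.001, 0.002]
wrist_force: [-0.6, -0.3, 0.4]
width: 0.595
grip_force: 0.0
```

```bash
python3 look.py w6 wrist
```

```text
10.75 [ 0.47317912 -0.02159566  0.07433296] [ 3.14146125e+00 -1.02141532e-03  2.41513480e-03] [-0.60040917 -0.3346207   0.35965467] 0.5949666559761854 1.4732150935727046
```

View pics/w6.png

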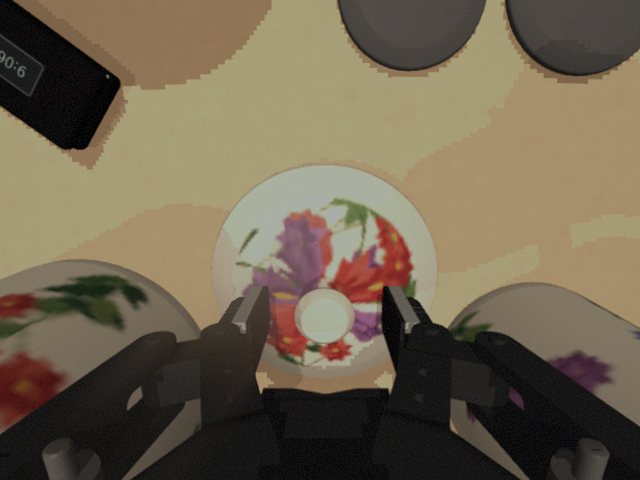

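The knob at (324,316) is centred between the jaws. I'll go down 1 mm more, close and lift.

Request:
play_rows([
  [[0,0,0.002,0,0,0,-0.2],[0,0,0.002,0,0,0,1],[0,0,0.002,0,0,0,1],[0,0,0.002,0,0,0,1],[0,0,0.002,0,0,0,1],[0,0,0.002,0,0,0,1],[0,0,0.002,0,0,0,1],[0,0,0.002,0,0,0,1]],
], force=30)

```text
time: 11.6
tool_pos: [0.4726, -0.0215, 0.0726]
tcp_rot: [-3.142, 0.001, -0.0]
wrist_force: [-1.7, 1.3, 4.2]
width: 0.262
grip_force: 29.6
```

Request:
play_rows([
  [[0,0,-0.01,0,0,0,1],[0,0,-0.04,0,0,0,1],[0,0,-0.1,0,0,0,1],[0,0,-0.17,0,0,0,1],[0,0,-0.24,0,0,0,1],[0,0,-0.3,0,0,0,1],[0,0,-0.34,0,0,0,1],[0,0,-0.35,0,0,0,1]],
])

```text
time: 12.4
tool_pos: [0.474, -0.0217, 0.2858]
tcp_rot: [3.141, -0.001, 0.009]
wrist_force: [0.5, 0.1, -2.6]
width: 0.266
grip_force: 29.7
```

Request:
play_rows([
  [[-0.014,-0.03,0,0,0,0,1],[-0.042,-0.09,0,0,0,0,1],[-0.074,-0.16,0,0,0,0,1],[-0.106,-0.23,0,0,0,0,1],[-0.139,-0.3,0,0,0,0,1],[-0.171,-0.37,0,0,0,0,1],[-0.203,-0.44,0,0,0,0,1],[-0.226,-0.49,0,0,0,0,1]],
])

```text
time: 13.2
tool_pos: [0.3347, 0.274, 0.2803]
tcp_rot: [3.14, 0.001, -0.004]
wrist_force: [2.0, -0.2, -1.9]
width: 0.263
grip_force: 29.9
```

Request:
play_rows([
  [[-0.014,-0.03,0,0,0,0,1],[-0.017,-0.036,0,0,0,0,1],[-0.017,-0.036,0,0,0,0,1],[-0.017,-0.036,0,0,0,0,1]],
])

```text
time: 13.6
tool_pos: [0.3269, 0.2932, 0.2814]
tcp_rot: [3.14, -0.002, -0.002]
wrist_force: [-0.8, -0.5, -2.0]
width: 0.264
grip_force: 29.9
```

```bash
python3 look.py s7 side
```

```text
13.6 [0.32685729 0.29320326 0.28135199] [ 3.13992545e+00 -1.54060510e-03 -1.67040918e-03] [-0.76533035 -0.50681945 -2.00322611] 0.26449092841719446 2.2468533206375296
```

View pics/s7.png

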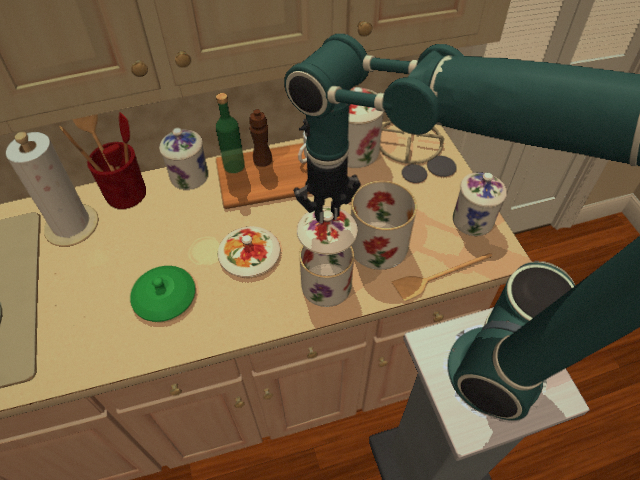

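Side view: the small lid sits level on jar_small at (480,200). The medium lid hovers above jar_medium, both centred near column 327. Lowering it.

Request:
play_rows([
  [[0.001,0,0.02,0,0,0,1],[0.001,0,0.05,0,0,0,1],[0.001,0,0.08,0,0,0,1],[0.001,0,0.105,0,0,0,1],[0.001,0,0.12,0,0,0,1],[0.001,0,0.13,0,0,0,1],[0.001,0,0.134,0,0,0,1],[0.001,0,0.136,0,0,0,1]],
])

```text
time: 14.45
tool_pos: [0.3278, 0.2942, 0.2009]
tcp_rot: [-3.141, 0.001, -0.001]
wrist_force: [-0.3, -0.1, -2.6]
width: 0.265
grip_force: 29.9
```

Request:
play_rows([
  [[0,0,0.002,0,0,0,1],[0,0,0.004,0,0,0,1],[0,0,0.006,0,0,0,1],[0,0,0.008,0,0,0,1],[0,0,0.009,0,0,0,1],[0,0,0.009,0,0,0,1]],
])

```text
time: 15.05
tool_pos: [0.3274, 0.2941, 0.1953]
tcp_rot: [3.141, -0.001, -0.0]
wrist_force: [-0.2, -0.2, -2.1]
width: 0.264
grip_force: 29.9
```

Request:
play_rows([
  [[0,0,0.001,0,0,0,1],[0,0,0.0015,0,0,0,1],[0,0,0.0015,0,0,0,1]],
])

```text
time: 15.35
tool_pos: [0.3275, 0.2942, 0.1948]
tcp_rot: [-3.141, 0.001, -0.0]
wrist_force: [-1.0, -0.7, 0.8]
width: 0.263
grip_force: 30.2
```

Request:
play_rows([
  [[0,0,0,0,0,0,0.3],[0,0,0,0,0,0,0.1],[0,0,0,0,0,0,-0.2],[0,0,0,0,0,0,-0.2],[0,0,-0.03,0,0,0,-0.2],[0,0,-0.08,0,0,0,-0.2],[0,0,-0.13,0,0,0,-0.2],[0,0,-0.15,0,0,0,-0.2]],
])

```text
time: 16.15
tool_pos: [0.3287, 0.2951, 0.2877]
tcp_rot: [-3.138, 0.001, -0.006]
wrist_force: [-0.2, -0.3, -0.7]
width: 0.598
grip_force: 0.0
```

```bash
python3 look.py w8 wrist
```

```text
16.15 [0.32869925 0.29513703 0.28771086] [-3.13838255e+00  9.29838481e-04 -6.29561986e-03] [-0.16500552 -0.29839471 -0.65145102] 0.597645168022471 2.2466521456581376
```

View pics/w8.png

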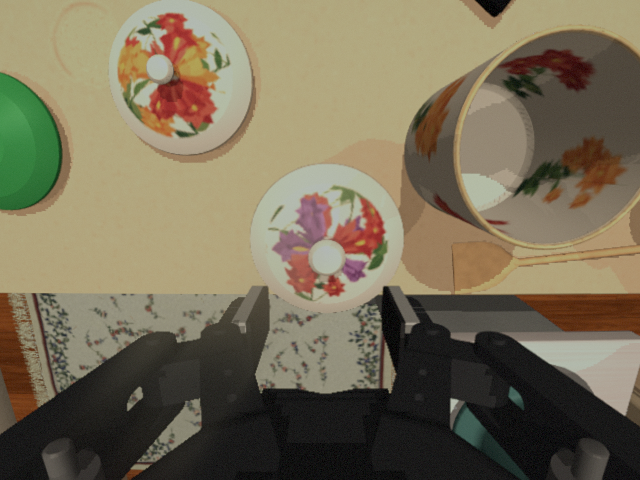

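The medium lid is seated and concentric, knob (326,257). Now the large lid.

Request:
play_rows([
  [[0.03,-0.03,0,0,0,0,-0.2],[0.08,-0.08,0,0,0,0,-0.2],[0.13,-0.135,0,0,0,0,-0.2],[0.18,-0.19,0.01,0,0,0,-0.2],[0.225,-0.237,0.04,0,0,0,-0.2],[0.25,-0.263,0.1,0,0,0,-0.2],[0.254,-0.267,0.17,0,0,0,-0.2],[0.254,-0.267,0.23,0,0,0,-0.2]],
])

```text
time: 17.0
tool_pos: [0.4795, 0.454, 0.1421]
tcp_rot: [3.139, -0.001, -0.004]
wrist_force: [-0.5, -0.7, -0.2]
width: 0.599
grip_force: 0.0
```

Request:
play_rows([
  [[0,0,0.03,0,0,0,-0.2],[0,0,0.06,0,0,0,-0.2],[0,0,0.09,0,0,0,-0.2],[0,0,0.107,0,0,0,-0.2],[0,0,0.115,0,0,0,-0.2],[0,0,0.117,0,0,0,-0.2],[0,0,0.117,0,0,0,-0.2],[0,0,0.117,0,0,0,-0.2]],
])

```text
time: 17.8
tool_pos: [0.4806, 0.4548, 0.0775]
tcp_rot: [-3.14, 0.001, -0.002]
wrist_force: [-0.4, 0.4, 0.1]
width: 0.602
grip_force: 0.0
```

```bash
python3 look.py w9 wrist
```

```text
17.8 [0.48060757 0.4548493  0.07746632] [-3.14024886e+00  9.05421595e-04 -2.40009202e-03] [-0.41702683  0.42760454  0.12155102] 0.6019940954532254 2.2916038407545853
```

View pics/w9.png

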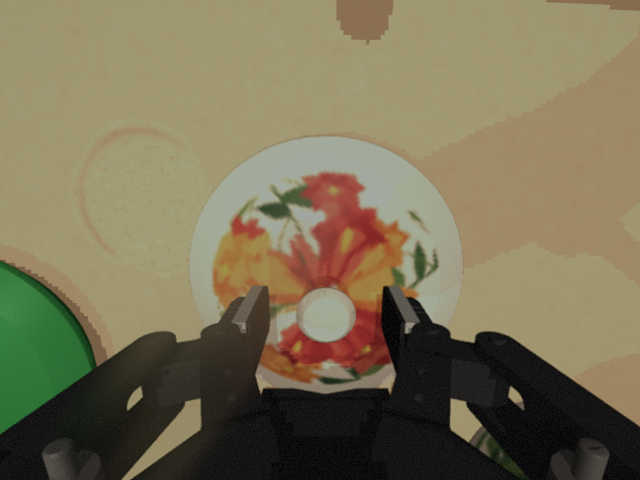

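The knob at (326,315) is centred. I'll go down 3 mm more and grip.

Request:
play_rows([
  [[0,0,0.003,0,0,0,-0.2],[0,0,0.005,0,0,0,-0.2],[0,0,0.005,0,0,0,-0.2]],
])

```text
time: 18.15
tool_pos: [0.4799, 0.4542, 0.0733]
tcp_rot: [3.142, -0.001, -0.0]
wrist_force: [1.1, -0.0, -0.1]
width: 0.6
grip_force: 0.0
```

Request:
play_rows([
  [[0,0,0,0,0,0,1],[0,0,0,0,0,0,1],[0,0,0,0,0,0,1],[0,0,0,0,0,0,1],[0,0,0,0,0,0,1],[0,0,0,0,0,0,1],[0,0,0,0,0,0,1]],
], force=30)

```text
time: 18.85
tool_pos: [0.4801, 0.4544, 0.0734]
tcp_rot: [-3.141, 0.001, -0.0]
wrist_force: [-0.4, 0.3, 1.9]
width: 0.262
grip_force: 29.6
```

Request:
play_rows([
  [[0,0,-0.01,0,0,0,1],[0,0,-0.04,0,0,0,1],[0,0,-0.1,0,0,0,1],[0,0,-0.17,0,0,0,1],[0,0,-0.24,0,0,0,1],[0,0,-0.31,0,0,0,1],[0,0,-0.36,0,0,0,1],[0,0,-0.383,0,0,0,1]],
])

```text
time: 19.65
tool_pos: [0.4809, 0.455, 0.3075]
tcp_rot: [-3.138, 0.001, -0.007]
wrist_force: [0.1, 0.4, -1.7]
width: 0.266
grip_force: 29.7
```

Request:
play_rows([
  [[-0.007,0.03,0,0,0,0,1],[-0.02,0.09,0,0,0,0,1],[-0.036,0.16,0,0,0,0,1],[-0.052,0.23,0,0,0,0,1],[-0.068,0.3,0,0,0,0,1],[-0.084,0.37,0,0,0,0,1],[-0.1,0.44,0,0,0,0,1],[-0.114,0.5,0,0,0,0,1]],
])

```text
time: 20.45
tool_pos: [0.4096, 0.1522, 0.3013]
tcp_rot: [3.14, -0.001, -0.004]
wrist_force: [-0.1, -0.5, -2.2]
width: 0.269
grip_force: 29.8
```

Request:
play_rows([
  [[-0.008,0.035,0,0,0,0,1],[-0.01,0.045,0,0,0,0,1],[-0.01,0.045,0,0,0,0,1],[-0.01,0.045,0,0,0,0,1],[-0.01,0.045,0,0,0,0,1]],
])

```text
time: 20.95
tool_pos: [0.4055, 0.1282, 0.3028]
tcp_rot: [-3.141, -0.001, 0.001]
wrist_force: [0.4, -0.0, -2.3]
width: 0.264
grip_force: 29.9
```

Request:
play_rows([
  [[0,0.001,0.02,0,0,0,1],[0,0.001,0.045,0,0,0,1],[0,0.001,0.07,0,0,0,1],[0,0.001,0.09,0,0,0,1],[0,0.001,0.103,0,0,0,1],[0,0.001,0.11,0,0,0,1],[0,0.001,0.114,0,0,0,1],[0,0.001,0.115,0,0,0,1]],
])

```text
time: 21.75
tool_pos: [0.4056, 0.1267, 0.2342]
tcp_rot: [-3.141, 0.001, -0.001]
wrist_force: [0.2, -0.3, -2.0]
width: 0.266
grip_force: 29.9
```

Request:
play_rows([
  [[0,0,0.002,0,0,0,1],[0,0,0.004,0,0,0,1],[0,0,0.006,0,0,0,1],[0,0,0.008,0,0,0,1],[0,0,0.009,0,0,0,1],[0,0,0.009,0,0,0,1]],
])

```text
time: 22.35
tool_pos: [0.4054, 0.1267, 0.2288]
tcp_rot: [-3.142, 0.001, -0.0]
wrist_force: [0.1, -0.2, -1.4]
width: 0.268
grip_force: 29.9
```

Request:
play_rows([
  [[0,0,0.001,0,0,0,1],[0,0,0.001,0,0,0,1],[0,0,0.001,0,0,0,1]],
])

```text
time: 22.65
tool_pos: [0.4055, 0.1267, 0.2286]
tcp_rot: [-3.142, 0.001, -0.001]
wrist_force: [-2.2, -1.1, 3.4]
width: 0.267
grip_force: 30.3
```

Request:
play_rows([
  [[0,0,0,0,0,0,0.3],[0,0,0,0,0,0,0.1],[0,0,0,0,0,0,-0.2],[0,0,0,0,0,0,-0.2],[0,0,-0.03,0,0,0,-0.2],[0,0,-0.08,0,0,0,-0.2],[0,0,-0.14,0,0,0,-0.2],[0,0,-0.2,0,0,0,-0.2]],
])

```text
time: 23.45
tool_pos: [0.405, 0.1266, 0.3489]
tcp_rot: [3.141, -0.001, -0.001]
wrist_force: [0.9, 0.3, 1.0]
width: 0.6
grip_force: 0.0
```

```bash
python3 look.py s10 side; python3 look.py w10 wrist; python3 -c "
import cv2,numpy as np
a=cv2.imread('pics/s10.png')[140:340,200:540];b=cv2.imread('pics/w10.png')
a=cv2.resize(a,None,fx=1.5,fy=1.5);b=cv2.resize(b,(272*300//300,300))
cv2.imwrite('pics/f.png',np.hstack([a,b]))"
```

```text
23.45 [0.40504704 0.12661541 0.34890879] [ 3.14135834e+00 -1.00462849e-03 -1.35692591e-03] [0.91939071 0.3095688  0.99086763] 0.5995536478181595 1.8157143219000706
23.5 [0.40786789 0.12735538 0.35631406] [-3.13900357e+00  9.98474089e-04 -1.58000847e-02] [0.97708051 0.39126268 3.79807581] 0.5990673579207773 1.8157484016892083
```

View pics/f.png

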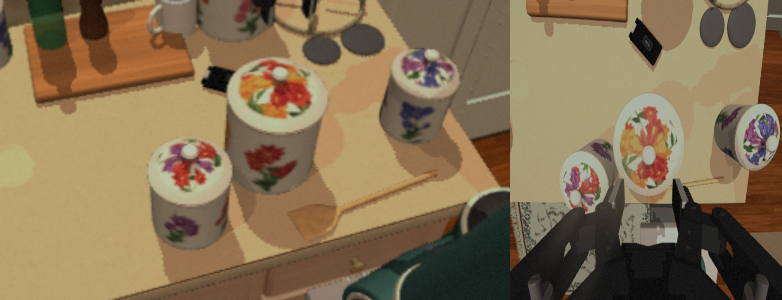

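All three lids sit level on their matching jars: medium (190,165), large (277,95) and small (425,68) in the left view. The phone is untouched at (215,78). Handing in.

Request:
play_rows([
  [[0,0,0,0,0,0,-0.2],[0,0,0,0,0,0,-0.2],[0,0,0,0,0,0,-0.2]],
])

```text
time: 23.85
tool_pos: [0.4045, 0.1265, 0.3462]
tcp_rot: [3.141, -0.001, -0.005]
wrist_force: [-0.6, 0.0, -0.2]
width: 0.6
grip_force: 0.0
```

```bash
python3 -c "
from workcell import bot
print(bot.finish_job())"
```

```text
the job is handed in; nothing more can be done
None
```

All three lids are on their matching jars and looked level in the last pictures; the jars and phone appear undisturbed, and I handed the job in at about 24 s (no verdict was returned).

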